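# Tighten the burr nut of the coffee grinder

## Robot

A 6-joint arm with a two-finger parallel gripper is mounted at the origin on a cart in front of the work surface, level with it; the furniture and walls round the work are solid. World frame = base frame: x ahead of the robot, y to its left, z up, the work surface at z = 0. Lengths are in m, angles in rad, forces in N, time in s.
With the tool pointing down it reaches from about 0.35 to 0.85 m from the base axis. Payload 8.1 kg.
Tool frame: the origin (TCP) lies at the centre of the arm's flange, where the gripper is bolted on; the fingertips stand 186 mm ahead of it and the grasp point (between the pads) lies 167 mm ahead of it; z points along the fingers, y is the direction in which the jaws open and shut (so a half turn about z gives the same grasp; the last joint's range is limited). The gripper opens to 93 mm and grips with 3 to 60 N. Pads are 15 mm wide; open, the fingers measure 128 mm over their backs; the gripper's body (75 mm by 188 mm) begins 65 mm behind the grasp point.
Start: joints at [-1.285, 0.13, 1.488, -0, 1.523, -0.085], TCP at [0.217, -0.559, 0.405] pointing down, gripper open.
Joint ranges: [-2.96, 2.96], [-0.89, 2.26], [0.02, 2.5], [-1.34, 4.48], [0, 2.73], [-2.66, 2.66]. Speed limits (rad/s): [2.39, 2.39, 2.79, 3.14, 3.14, 3.14].

## Interface

Orientations are given as a rotation vector (axis times angle).
In Python, from plant import robot, viewer, order gives the robot as it stands.
- The arm moves only by the tool apply_moves, never from a script. Its argument "deltas" is a list of rows, each a list of 3 entries, a list of its own where there are three numbers: the finger opening in mm, from 0 to 93, then the shift along the tool's x, y, z in mm, then the turn about the tool's z in rad. In form: [[grip, [dx, dy, dz], yaw], ...]. A call has 1 to 5 rows; each row shifts and turns the commanded pose from where the row before left it, along the tool's axes as they then stand; what a row does not reach is not made up. A row lasts 1/8 s, in which the tool goes at most 62.5 mm and 10.7 degrees, less where a joint would pass 70% of its speed; a pose out of reach is approached as far as the arm can. A call is refused whole if a number of a shift passes 62.5 or a number of a turn 0.188, either way. A call with a gripper value outside its range is refused whole. The fingers move at their own pace and stop on an object; "grip_force" is the grip in N (left out, the last holds). Time passes only in rows, so rows that do not move let the fingers close. It gives the time, the measured TCP pose, the force and the opening at its end, in the units of the state.
- robot.read_state(): the state, without advancing time (a new reading comes with each control period).
- viewer.read_camera(name): name is "scene" or "top" or "wrist"; returns the picture (420x560x3 uint8, blue, green, red); there is no depth.
- viewer.get_calibration(name): a dict with "fx", "fy", "cx", "cy" (pixels), "R" (3x3) and "t" (3): a world point X has camera coordinates R X + t. Camera axes: x right, y down, z forward; pixel columns grow to the right and rows downward; lengths in m; the calibration is good to about 2 mm. A picture is of the moment at which its call begins: read the wrist's pose just before it. get_calibration takes no time and is no camera call; for the wrist camera it gives the pose at the moment of the call.
- order.close_job(): hands the job in, once; it reports no verdict.
The state is a dict: "t": time; "q": joint angles; "dq": joint speeds; "joint_torque": joint torques, N m; "tool_pos": TCP position; "orientation": TCP orientation; "force": force on the tool from outside, world axes, zero at the start; "wrist_torque": the same for the moment, N m; "opening": finger opening in m.
Only numpy, scipy, OpenCV 4.12 (cv2) and the standard library are available. Lean on these libraries where they do the work, as an engineer would, in place of code of your own. Each camera call takes 0.05 s, during which the arm holds its last target. There are 200 camera calls.

## Task

The coffee grinder's hopper is off because the burr nut at the bottom of its throat has worked loose. Take the T-handled burr key out of the wooden tool stand, lower it gently down the throat and turn it by feel until its hexagon drops fully home into the nut, then tighten the nut clockwise until it is snug against its stop, without forcing it. Lift the key out again, stand it back upright in its hole in the tool stand and let go; leave the other things as they are.

Things in the scene. Friction and masses are not known exactly. Their poses are not given: they have to be found in the camera images.
- burr_key: loose T-handled burr key, about 0.14 kg, upright in the tool stand. Origin: centre of the flat end of its bit, z up the shank. Hexagon bit 19 mm across flats (21.9 mm across corners), 28 mm long, square-ended, one flat facing x; round shank 12 mm thick; black T bar centred at z = 105 mm, 16 mm (x) by 80 mm (y) by 16 mm (z). Grip the bar across its 16 mm at the middle.
- key_handle (a point): middle of the key's T bar, 105 mm above the end of the bit; same axes as the key (the bar runs along y)
- grinder: fixed coffee grinder, hopper off: metal body 142 x 112 mm, 100 mm tall, on it a round black head 112 mm across with a knurled ring, top rim at z = 170 mm. Origin under its centre on the worktop; drawer front faces -x. On its axis the throat: a funnel narrows from 64 mm (z = 162 mm) to a smooth round bore 23 mm wide (z = 146 mm), with the burr nut at its foot.
- burr_throat (a point): on the throat's axis at the nominal height of the nut's rim, 122 mm above the worktop; the real rim is up to 2 mm higher or lower. The nut's hexagon socket is 20 mm across flats, 14 mm deep, sharp-edged, flat-floored. Which way its flats face is not measured: these axes are the grinder's. The bit fits every 60 degrees, within about 6 degrees.
- burr_nut (a joint): turn of the burr nut, rad, growing clockwise seen from above (tightening). Starts loose, 0.6 to 1.0 rad before its stop. Turns against 0.06 N m of friction, has no spring and stays where left; at 1.5 rad it meets a hard stop: snug is 1.48 or more. It wants no more than about 0.4 N m there. Turn the key back a little to free it before lifting it out. It cannot turn below 0.
- tool_stand: fixed wooden block 70 mm (x) by 120 mm (y) by 44 mm tall, origin under its centre, with the key's hole on its -y half and, on its +y half (y = +34 mm), an upright cleaning brush 21 mm thick whose top is at z = 104 mm
- key_hole (a point): centre of the mouth of the key's round hole in the top of the tool stand, 28 mm to the -y side of the stand's origin, 44 mm above the worktop; hole 27 mm wide, 34 mm deep with a flat floor 10 mm above the worktop
- hopper: loose smoky clear hopper of the grinder, 112 mm across and 90 mm tall, standing upside down behind the work; origin under its centre; leave alone
- mug: loose small mug, 64 mm across and 49 mm tall, on a cork coaster at the back left; origin under the mug; leave alone
Things that resemble listed ones, but are neither listed nor needed, are in the scene too. Leave any green or red look-alike of the burr_key alone.

How it is judged:
By the outcome, as a careful person would: the job done as asked, in the order asked, and still so for the second after the job is handed in, with the robot touching nothing.
It also fails if it takes over 72 s, if anything falls off the work surface, if the arm or the gripper's body presses on something with over 40 N, if the wrist force passes 120 N, or if a joint passes its speed limit or range.

## Working session

There is one attempt and no reset: what is moved stays moved. The work goes in short steps, Python scripts to look and compute and a tool call to move; the robot and the scene stay as the last step left them, time stands still between calls to the robot, and variables do not carry over. Pictures are saved under pics/ and viewed, about 8 in all and at most 12, crops included, and the job is handed in when it is done.

Besides the shell and the picture viewer there is one more tool, called after "Emit:" as name(argument=value, ...) on one line, values as JSON. apply_moves: Moves the arm, as the interface text tells. Its arguments: {"type":"object","properties":{"deltas":{"type":"array"},"grip_force":{"type":"number"}},"required":["deltas"]}

```bash
mkdir -p pics
cat > h.py <<'E'
from plant import robot, viewer, order
import numpy as np, cv2
from scipy.spatial.transform import Rotation as Ro
def snap(n,f,crop=None,k=1):
    im=viewer.read_camera(n)
    if crop: a,b,c,d=crop; im=im[b:d,a:c]
    if k!=1: im=cv2.resize(im,None,fx=k,fy=k,interpolation=cv2.INTER_CUBIC)
    cv2.imwrite('pics/'+f,im)
def ray(n,u,v,z,c=None):
    c=c or viewer.get_calibration(n); R=np.array(c['R']);t=np.array(c['t']).ravel()
    d=R.T@np.array([(u-c['cx'])/c['fx'],(v-c['cy'])/c['fy'],1]); o=-R.T@t
    return o+d*(z-o[2])/d[2]
def proj(n,X,c=None):
    c=c or viewer.get_calibration(n); p=np.array(c['R'])@np.array(X)+np.array(c['t']).ravel()
    return c['fx']*p[0]/p[2]+c['cx'],c['fy']*p[1]/p[2]+c['cy']
def st():
    s=robot.read_state(); R=Ro.from_rotvec(s['orientation']).as_matrix()
    print('t',s['t'],'p',np.round(s['tool_pos'],4),'F',np.round(s['force'],2),'T',np.round(s['wrist_torque'],3),'op',s['opening'],'q',np.round(s['q'],3)); print(np.round(R,4)); return s,R
E
python3 - <<'E'
from h import *
st()
a=viewer.read_camera('scene');b=viewer.read_camera('top')
cv2.imwrite('pics/s.png',a);cv2.imwrite('pics/t.png',b)
for n in('scene','top'):
    c=viewer.get_calibration(n);print(n,c['fx'],-np.array(c['R']).T@np.array(c['t']).ravel(),np.round(c['R'],2).tolist())
E
```

```text
t 0.0 p [ 0.2174 -0.559   0.4037] F [-0.67  0.43  0.28] T [-0.019  0.017 -0.005] op 0.0930349911100242 q [-1.285  0.131  1.489 -0.     1.523 -0.085]
[[ 9.321e-01  3.623e-01 -5.000e-04]
 [ 3.623e-01 -9.320e-01  1.700e-03]
 [ 1.000e-04 -1.800e-03 -1.000e+00]]
scene 381.20542694283165 [0.04933182 0.59455261 0.47537627] [[-0.75, -0.66, -0.03], [-0.28, 0.35, -0.89], [0.6, -0.66, -0.45]]
top 393.76036356941785 [0.36401291 0.01354618 0.91618418] [[0.1, -1.0, -0.0], [-0.97, -0.09, -0.24], [0.24, 0.03, -0.97]]
```

View pics/s.png

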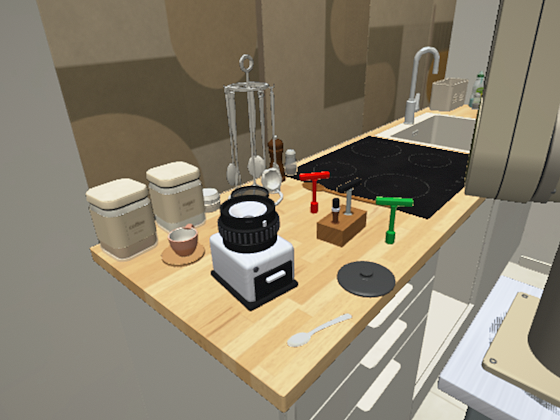

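View pics/t.png

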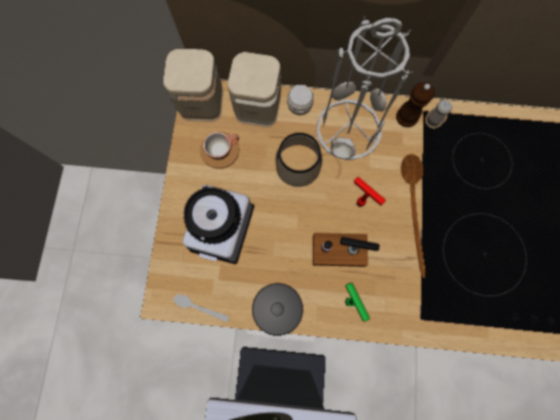

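Key candidates in the top view: red T at (369,191), green T at (357,301), and black T in the wooden stand at (360,243). The description fits the black one. I'll check it in close crops.

Run:
```python
from h import *
b=cv2.imread('pics/t.png');a=cv2.imread('pics/s.png')
x=cv2.resize(b[170:270,170:270],(400,400),interpolation=cv2.INTER_CUBIC)
y=cv2.resize(b[215:285,300:390],(400,311),interpolation=cv2.INTER_CUBIC)
z=cv2.resize(a[165:255,300:400],(400,360),interpolation=cv2.INTER_CUBIC)
o=np.zeros((600,800,3),np.uint8);o[:400,:400]=x[:400];o[:311,400:]=y;o[311:600,400:]=z[:289]
cv2.imwrite('pics/c.png',o)
```

```text
(no output)
```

View pics/c.png

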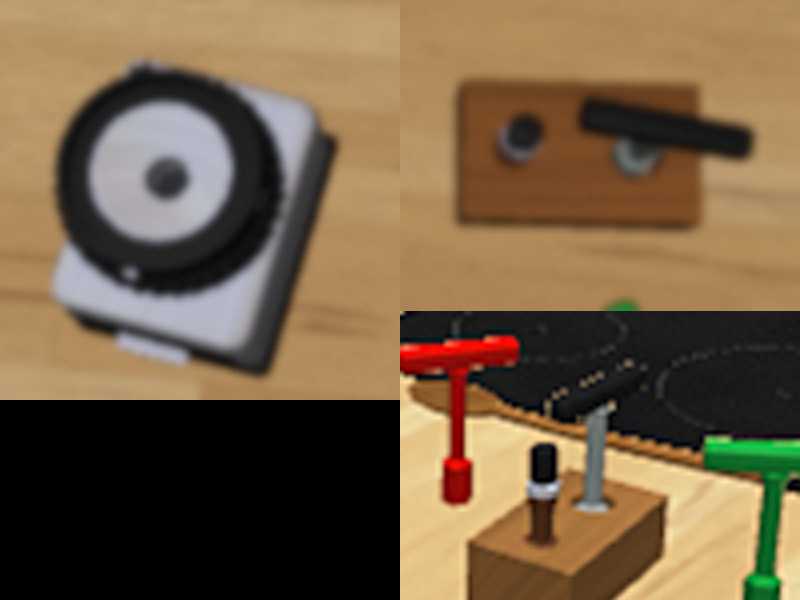

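Run:
```python
from h import *
e1=ray('top',340.9,240.6,.118);e2=ray('top',379.2,246.7,.118)
print('bar',e1,e2,(e1+e2)/2,np.linalg.norm(e1-e2),np.degrees(np.arctan2(*(e1-e2)[[1,0]])))
for p in [(167,178,.146),(163,170,.162),(168,182,.170)]: print('bore',ray('top',170+p[0]/4,170+p[1]/4,p[2]))
C=[ray('top',300+(u-400)/4.444,215+v/4.444,.044) for u,v in [(458,80),(700,85),(700,222),(458,220)]]
print('stand',np.round(C,3),np.mean(C,0))
a=ray('top',170+55/4,170+285/4,.1);b=ray('top',170+238/4,170+350/4,.1);print('front',a,b,np.degrees(np.arctan2(*(a-b)[[1,0]])))
st()
```

```text
bar [ 0.49890647 -0.08998787  0.118     ] [ 0.49396006 -0.168289    0.118     ] [ 0.49643326 -0.12913844  0.118     ] 0.07845721491835378 86.38534140998657
bore [0.52176945 0.17450924 0.146     ]
bore [0.52229297 0.17369028 0.162     ]
bore [0.51492991 0.16872985 0.17      ]
stand [[ 0.523 -0.036  0.044]
 [ 0.532 -0.158  0.044]
 [ 0.463 -0.161  0.044]
 [ 0.453 -0.042  0.044]] [ 0.49251021 -0.09935366  0.044     ]
front [0.46878643 0.23429737 0.1       ] [0.44446037 0.13472611 0.1       ] 76.2711077484083
t 0.1 p [ 0.2174 -0.559   0.4038] F [-0.48 -1.56  0.31] T [-0.035 -0.011  0.008] op 0.09287822079561023 q [-1.285  0.131  1.489 -0.     1.523 -0.085]
[[ 9.320e-01  3.623e-01 -5.000e-04]
 [ 3.623e-01 -9.320e-01  1.500e-03]
 [ 1.000e-04 -1.600e-03 -1.000e+00]]
```

Crops: the black T bar on a grey shank sits in the stand's right hole, with the bar from (341,241) to (379,247) in full-image pixels. The brush is at (328,246) and the bore centre at (212,214). The choice is confirmed. I'll move above the key.

```bash
cat >> h.py <<'E'
def plan(p,ang,n):
    """rows to bring TCP to p with tool y at world angle ang (deg), n rows"""
    s=robot.read_state();R=Ro.from_rotvec(s['orientation']).as_matrix();P=np.array(s['tool_pos'])
    a0=np.arctan2(R[1,1],R[0,1]);d=(np.radians(ang)-a0+np.pi)%(2*np.pi)-np.pi
    for i in range(n):
        dp=(np.array(p)-P)/n*1000; a=a0+d*i/n
        y=np.array([np.cos(a),np.sin(a),0]);z=np.array([0,0,-1.]);x=np.cross(y,z)
        print('[%.1f,%.1f,%.1f] %.3f'%(x@dp,y@dp,z@dp,-d/n))
E
python3 - <<'E'
from h import *
plan([.496,-.129,.40],-3.6,10)
E
```

```text
[41.6,-30.0,0.4] -0.114
[44.7,-25.1,0.4] -0.114
[47.2,-19.8,0.4] -0.114
[49.2,-14.4,0.4] -0.114
[50.5,-8.7,0.4] -0.114
[51.2,-2.9,0.4] -0.114
[51.2,2.9,0.4] -0.114
[50.5,8.7,0.4] -0.114
[49.2,14.4,0.4] -0.114
[47.2,19.9,0.4] -0.114
```

Emit:
apply_moves(deltas=[[50,[41.6,-30,0.4],-0.114],[50,[44.7,-25,0.4],-0.114],[50,[47.2,-19.8,0.4],-0.114],[50,[49.2,-14.4,0.4],-0.114],[50,[50.5,-8.7,0.4],-0.114]])

```text
t: 0.72
tool_pos: [0.3572, -0.3426, 0.4023]
orientation: [-2.797, -1.429, -0.0]
force: [0.6, -0.5, 0.3]
opening: 0.0509
```

Emit:
apply_moves(deltas=[[50,[51.2,-2.9,0.4],-0.114],[50,[51.2,2.9,0.4],-0.114],[50,[50.5,8.7,0.4],-0.114],[50,[49.2,14.4,0.4],-0.114],[50,[47.2,19.9,0.4],-0.114]])

```text
t: 1.35
tool_pos: [0.4961, -0.1271, 0.4004]
orientation: [-2.283, -2.158, 0.0]
force: [0.2, -0.2, -0.0]
opening: 0.0499
```

Emit:
apply_moves(deltas=[[50,[0,0,0],0],[50,[0,0,0],0]])

```text
t: 1.6
tool_pos: [0.4954, -0.1288, 0.4003]
orientation: [-2.287, -2.153, 0.001]
force: [0.0, 0.6, 0.1]
opening: 0.0499
```

Run:
```python
from h import *
st()
c=viewer.get_calibration('wrist');print(c['fx'],-np.array(c['R']).T@np.array(c['t']).ravel(),np.round(c['R'],2).tolist(),proj('wrist',[.496,-.129,.123]))
snap('wrist','w1.png')
```

```text
t 1.6 p [ 0.4954 -0.1288  0.4003] F [0.04 0.56 0.09] T [-0.094 -0.123  0.013] op 0.049867766213705256 q [-0.354 -0.107  1.736 -0.     1.514 -0.294]
[[ 6.010e-02  9.982e-01 -1.100e-03]
 [ 9.982e-01 -6.010e-02 -1.000e-04]
 [-2.000e-04 -1.100e-03 -1.000e+00]]
321.31441545484586 [ 0.49941605 -0.05516227  0.38094872] [[1.0, -0.06, -0.0], [-0.06, -0.96, 0.27], [-0.02, -0.27, -0.96]] (np.float64(276.2328463421668), np.float64(213.83750023376854))
```

View pics/w1.png

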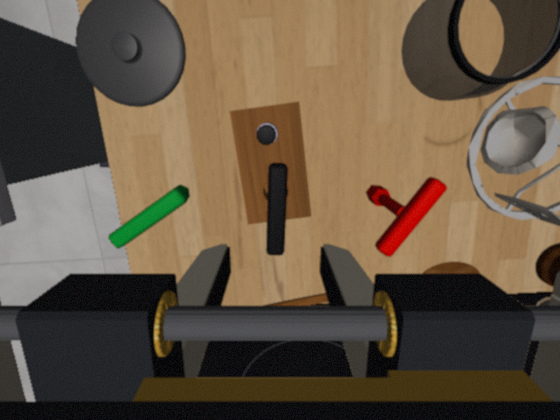

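The wrist view shows the black bar from (278,166) to (275,253), with the stand corners at (232,111), (298,103), (311,216) and (247,224).

Run:
```python
from h import *
a=ray('wrist',278,165,.123);b=ray('wrist',275.5,253,.123)
print(a,b,(a+b)/2,np.linalg.norm(a-b),np.degrees(np.arctan2(*(a-b)[[1,0]])))
C=[ray('wrist',u,v,.044) for u,v in [(232,111),(298,103),(311,216),(247,224)]]
C=np.array(C);print(np.round(C,4));m=C.mean(0);d=(C[0]+C[1]-C[2]-C[3]);th=np.degrees(np.arctan2(d[1],d[0]));d/=np.linalg.norm(d)
print('stand',m,th,np.linalg.norm(C[0]-C[3]),'hole',m-.028*d)
s,R=st()
```

```text
[ 0.49969938 -0.08902152  0.123     ] [ 0.49316481 -0.16471371  0.123     ] [ 0.49643209 -0.12686761  0.123     ] 0.07597373696936817 85.06583869036407
[[ 0.4569 -0.0425  0.044 ]
 [ 0.5232 -0.0389  0.044 ]
 [ 0.5326 -0.1569  0.044 ]
 [ 0.462  -0.1619  0.044 ]]
stand [ 0.49369799 -0.10006364  0.044     ] 93.48886028345936 0.119475513270055 hole [ 0.49540192 -0.12801175  0.044     ]
t 1.65 p [ 0.4952 -0.1294  0.4004] F [-0.23  0.65 -0.63] T [-0.038 -0.066  0.024] op 0.04953075416601854 q [-0.356 -0.107  1.736 -0.     1.514 -0.294]
[[ 6.120e-02  9.981e-01 -8.000e-04]
 [ 9.981e-01 -6.120e-02 -2.000e-04]
 [-2.000e-04 -8.000e-04 -1.000e+00]]
```

Emit:
apply_moves(deltas=[[50,[0.8,0.6,35],0.017],[50,[0.8,0.5,35],0],[50,[0,0,30],0],[50,[0,0,18],0],[50,[0,0,0],0]])

```text
t: 2.28
tool_pos: [0.496, -0.1278, 0.2815]
orientation: [-2.305, -2.131, 0.002]
force: [0.5, 0.9, 0.7]
opening: 0.0497
```

Emit:
apply_moves(deltas=[[8,[0,0,0],0],[8,[0,0,0],0],[8,[0,0,0],0],[8,[0,0,0],0],[8,[0,0,0],0]], grip_force=40)

```text
t: 2.9
tool_pos: [0.497, -0.1273, 0.2832]
orientation: [2.305, 2.134, 0.0]
force: [-1.3, -0.4, 3.6]
opening: 0.0158
```

Run:
```python
from h import *
st()
```

```text
t 2.9 p [ 0.497  -0.1273  0.2832] F [-1.33 -0.44  3.58] T [-0.051  0.12   0.056] op 0.015830333745719335 q [-0.351 -0.012  1.863 -0.     1.289 -0.274]
[[ 7.670e-02  9.971e-01  6.000e-04]
 [ 9.971e-01 -7.670e-02 -3.000e-04]
 [-3.000e-04  6.000e-04 -1.000e+00]]
```

Emit:
apply_moves(deltas=[[8,[0,0,-20],0],[8,[0,0,-40],0],[8,[0,0,-45],0],[8,[0,0,-45],0],[8,[0,0,-22],0]])

```text
t: 3.52
tool_pos: [0.497, -0.1273, 0.4576]
orientation: [2.303, 2.132, 0.002]
force: [0.2, -0.5, -1.7]
opening: 0.0158
```

Emit:
apply_moves(deltas=[[8,[40,0.5,0],0],[8,[50,0.5,0],0],[8,[50,0.5,0],0],[8,[50,0.5,0],0],[8,[38,0.5,0],0]])

```text
t: 4.15
tool_pos: [0.5166, 0.1019, 0.4542]
orientation: [-2.304, -2.135, 0.001]
force: [0.4, -0.9, -2.3]
opening: 0.0155
```

Emit:
apply_moves(deltas=[[8,[0,0,0],0],[8,[0,0,0],0],[8,[0,0,0],0]])

```text
t: 4.53
tool_pos: [0.5169, 0.0989, 0.4546]
orientation: [2.307, 2.133, -0.001]
force: [-0.3, -0.2, -1.8]
opening: 0.0157
```

Run:
```python
from h import *
st()
print(viewer.get_calibration('wrist'))
for z in(.17,.146,.122): print(proj('wrist',[.522,.174,z]))
im=viewer.read_camera('wrist');cv2.imwrite('pics/w2f.png',im)
u,v=map(int,proj('wrist',[.522,.174,.146]))
v0=max(v-50,0);y=cv2.resize(im[v0:v0+100,u-50:u+50],(600,600),interpolation=cv2.INTER_CUBIC);print(u-50,v0)
y=cv2.convertScaleAbs(y,alpha=1.3)
o=np.zeros((600,800,3),np.uint8);o[:,:600]=y;o[:150,600:]=cv2.resize(im,(200,150));cv2.imwrite('pics/w2.png',o)
```

```text
t 4.525 p [0.5169 0.0989 0.4546] F [-0.27 -0.18 -1.77] T [-0.031 -0.08   0.039] op 0.015690333459039245 q [ 0.092 -0.086  1.617 -0.     1.61   0.17 ]
[[ 7.820e-02  9.969e-01 -3.000e-04]
 [ 9.969e-01 -7.820e-02 -3.000e-04]
 [-3.000e-04 -3.000e-04 -1.000e+00]]
{'fx': 321.31441545484586, 'fy': 321.31441545484586, 'cx': 274.86332904282244, 'cy': 210.99426141133122, 'R': array([[ 9.97014163e-01, -7.72189022e-02,  2.98220732e-05],
       [-7.44219263e-02, -9.60797781e-01,  2.67074898e-01],
       [-2.05945774e-02, -2.66279675e-01, -9.63675774e-01]]), 't': array([-0.50735965,  0.08834042,  0.4760754 ])}
(np.float64(274.42350505833156), np.float64(119.97223087749498))
(np.float64(274.4592309813258), np.float64(120.13614669545905))
(np.float64(274.4894744134584), np.float64(120.27490803458119))
224 70
```

View pics/w2.png

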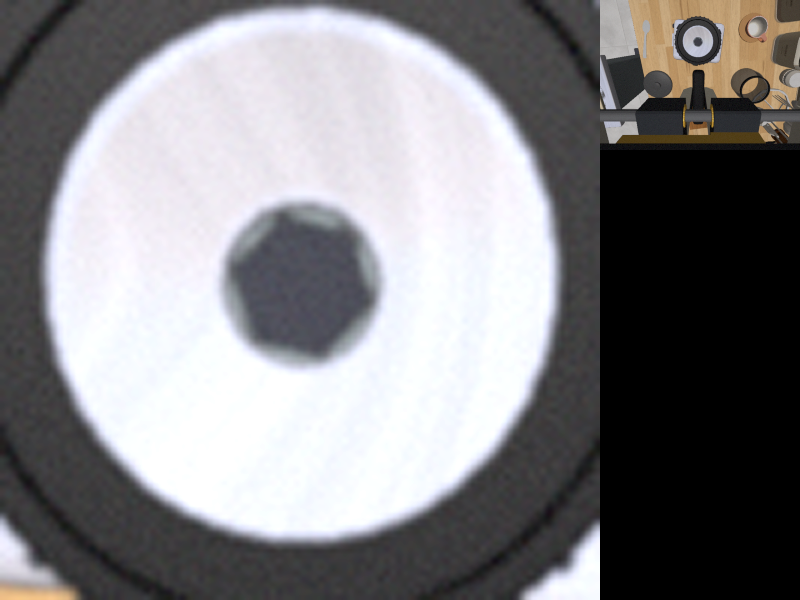

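The nut's hexagon is clearly visible in the bore. Its centre is at about full-image pixel (274.3,117.5), with corners at about 9.5° clockwise in the image (mod 60). Next I'll check where the bar sits in the grip, using the same picture.

Run:
```python
from h import *
im=cv2.imread('pics/w2f.png')
cv2.imwrite('pics/w3.png',cv2.resize(im[180:330,210:350],(560,600),interpolation=cv2.INTER_CUBIC))
s,R=st();P=np.array(s['tool_pos'])
for z in (.146,.122):print('bore',ray('wrist',274.3,117.5,z))
for dx in(.04,.05):
  for z in (.159,.175): print(dx,z,proj('wrist',P+R@[dx,0,z]))
```

```text
t 4.575 p [0.5169 0.0989 0.4547] F [-0.13  0.35 -1.82] T [-0.007 -0.031  0.017] op 0.015572798038590033 q [ 0.092 -0.086  1.617 -0.     1.61   0.17 ]
[[ 7.840e-02  9.969e-01 -1.000e-04]
 [ 9.969e-01 -7.840e-02 -2.000e-04]
 [-2.000e-04 -1.000e-04 -1.000e+00]]
bore [0.52212058 0.1761854  0.146     ]
bore [0.52210871 0.17649708 0.122     ]
0.04 0.159 (np.float64(275.565233972238), np.float64(200.43601198043092))
0.04 0.175 (np.float64(275.48739844725173), np.float64(192.83455983791114))
0.05 0.159 (np.float64(275.60096234134704), np.float64(178.26245595977707))
0.05 0.175 (np.float64(275.5182748650589), np.float64(172.7182131445046))
```

View pics/w3.png

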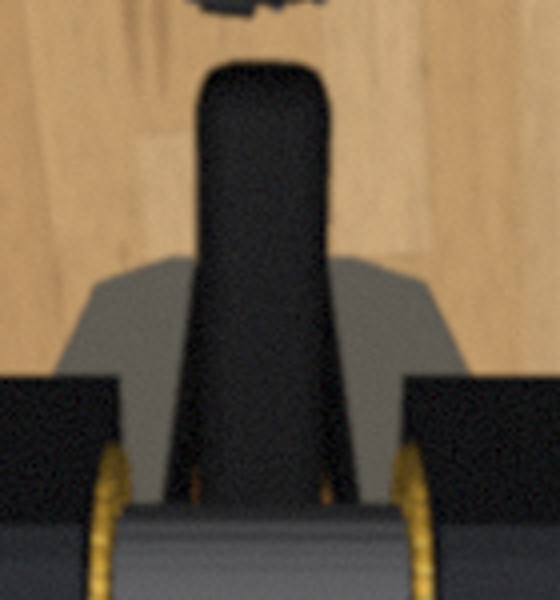

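Bar end at crop (264,62): the key sits about 1.2 mm toward -x in the tool frame. The key needs about 20.6° counter-clockwise to match the hexagon.

Run:
```python
from h import *
plan([.5217,.1775,.4546],16.1,4)
```

```text
[19.7,-0.3,0.0] -0.090
[19.6,1.4,0.0] -0.090
[19.4,3.2,0.0] -0.090
[19.1,4.9,0.0] -0.090
```

Emit:
apply_moves(deltas=[[8,[19.7,-0.3,0],-0.09],[8,[19.6,1.4,0],-0.09],[8,[19.4,3.2,0],-0.09],[8,[19.1,4.9,0],-0.09],[8,[0,0,0],0]])

```text
t: 5.2
tool_pos: [0.5216, 0.1786, 0.4547]
orientation: [-1.886, -2.513, -0.0]
force: [-0.5, -0.5, -1.7]
opening: 0.0158
```

Emit:
apply_moves(deltas=[[8,[0,0,0],0],[8,[0,0,0],0]])

```text
t: 5.45
tool_pos: [0.5216, 0.1776, 0.4548]
orientation: [1.888, 2.51, -0.0]
force: [-0.6, 0.2, -1.8]
opening: 0.0161
```

Run:
```python
from h import *
st()
plan([.5217,.1775,.4546],16.1,1)
```

```text
t 5.45 p [0.5216 0.1776 0.4548] F [-0.56  0.23 -1.78] T [-0.032 -0.084  0.016] op 0.016085604461704928 q [ 0.235 -0.018  1.552 -0.     1.608 -0.046]
[[-2.773e-01  9.608e-01  0.000e+00]
 [ 9.608e-01  2.773e-01 -2.000e-04]
 [-2.000e-04 -0.000e+00 -1.000e+00]]
[-0.1,0.0,0.2] -0.000
```

Emit:
apply_moves(deltas=[[8,[0,0,12],0],[8,[0,0,12],0],[8,[0,0,6],0],[8,[0,0,2],0],[8,[0,0,0],0]])

```text
t: 6.08
tool_pos: [0.5215, 0.1785, 0.4227]
orientation: [-1.886, -2.513, 0.0]
force: [-0.4, -0.4, -2.0]
opening: 0.0161
```

Emit:
apply_moves(deltas=[[8,[0,0,2],0],[8,[0,0,2],0],[8,[0,0,2],0],[8,[0,0,2],0]])

```text
t: 6.58
tool_pos: [0.5216, 0.1784, 0.4148]
orientation: [1.886, 2.512, 0.0]
force: [1.1, -1.2, -0.9]
opening: 0.0158
```

Emit:
apply_moves(deltas=[[8,[0,0,3],0],[8,[0,0,3],0],[8,[0,0,3],0],[8,[0,0,3],0]])

```text
t: 7.08
tool_pos: [0.5216, 0.1784, 0.4026]
orientation: [1.886, 2.512, -0.0]
force: [0.9, -2.4, 0.5]
opening: 0.0156
```

Emit:
apply_moves(deltas=[[8,[0,0,2],0],[8,[0,0,1.5],0],[8,[0,0,1],0],[8,[0,0,1],0]])

```text
t: 7.58
tool_pos: [0.5215, 0.1784, 0.3973]
orientation: [1.886, 2.512, 0.0]
force: [-0.3, -3.3, -0.5]
opening: 0.016
```

Emit:
apply_moves(deltas=[[8,[-0.6,0,1],0],[8,[0,0,1],0],[8,[0,0,1],0],[8,[0,0,1],0]])

```text
t: 8.07
tool_pos: [0.5217, 0.1779, 0.3931]
orientation: [1.886, 2.513, 0.0]
force: [1.1, -2.5, -0.6]
opening: 0.0158
```

Emit:
apply_moves(deltas=[[8,[0,0,1],0],[8,[0,0,1],0],[8,[0,0,1],0]])

```text
t: 8.45
tool_pos: [0.5217, 0.1779, 0.3902]
orientation: [1.886, 2.512, 0.0]
force: [1.6, -1.7, 0.1]
opening: 0.0158
```

It has dropped in with no resistance, about 5 mm past the nominal rim. I'll continue to the floor.

Emit:
apply_moves(deltas=[[8,[0,0,1.5],0],[8,[0,0,1.5],0],[8,[0,0,1],0],[8,[0,0,1],0]])

```text
t: 8.95
tool_pos: [0.5217, 0.1779, 0.3852]
orientation: [1.886, 2.513, -0.0]
force: [1.6, -1.1, 0.9]
opening: 0.0153
```

Emit:
apply_moves(deltas=[[8,[0,0,0.8],0],[8,[0,0,0.8],0],[8,[0,0,0],0]])

```text
t: 9.32
tool_pos: [0.5217, 0.1779, 0.3835]
orientation: [-1.886, -2.512, 0.0]
force: [1.6, -1.7, -1.8]
opening: 0.0153
```

Emit:
apply_moves(deltas=[[8,[0,0,0.8],0],[8,[0,0,0.8],0],[8,[0,0,0],0]])

```text
t: 9.7
tool_pos: [0.5217, 0.1779, 0.3819]
orientation: [-1.886, -2.512, 0.0]
force: [2.1, -1.1, -0.8]
opening: 0.0155
```

Emit:
apply_moves(deltas=[[8,[0,0,0.8],0],[8,[0,0,0],0]])

```text
t: 9.95
tool_pos: [0.5218, 0.1779, 0.3817]
orientation: [1.886, 2.512, 0.001]
force: [0.6, -2.7, 3.6]
opening: 0.0158
```

Bottomed at TCP z .3817 with about 5 N, so the hexagon is home. I'll ease off slightly and turn clockwise.

Run:
```python
from h import *
st()
```

```text
t 9.95 p [0.5218 0.1779 0.3817] F [ 0.64 -2.68  3.58] T [-0.635 -0.358  0.01 ] op 0.015789975937676497 q [ 0.236  0.01   1.656 -0.     1.475 -0.047]
[[-2.792e-01  9.602e-01  6.000e-04]
 [ 9.602e-01  2.792e-01  1.000e-04]
 [-1.000e-04  6.000e-04 -1.000e+00]]
```

Emit:
apply_moves(deltas=[[8,[0,0,-0.3],0.06],[8,[0,0.08,0],0.06],[8,[0,0.08,0],0.06],[8,[0,0.08,0],0.06]])

```text
t: 10.45
tool_pos: [0.5219, 0.1779, 0.3818]
orientation: [2.175, 2.266, 0.0]
force: [1.5, -3.0, 2.7]
opening: 0.016
```

Run:
```python
from h import *
st()
```

```text
t 10.45 p [0.5219 0.1779 0.3818] F [ 1.47 -2.96  2.68] T [-0.673 -0.367  0.066] op 0.015997987785193558 q [ 0.236  0.011  1.655 -0.     1.475  0.194]
[[-4.110e-02  9.992e-01  2.000e-04]
 [ 9.992e-01  4.110e-02 -1.000e-04]
 [-1.000e-04  2.000e-04 -1.000e+00]]
```

Torque is 0.066 N m, so the nut is turning against its friction.

Emit:
apply_moves(deltas=[[8,[-0.2,0.08,0],0.06],[8,[-0.1,0.08,0],0.06],[8,[0,0.08,0],0.06],[8,[0,0.08,0],0.06]])

```text
t: 10.95
tool_pos: [0.5222, 0.1776, 0.3817]
orientation: [2.431, 1.99, 0.0]
force: [0.4, -1.3, 3.7]
opening: 0.0158
```

Run:
```python
from h import *
st()
```

```text
t 10.95 p [0.5222 0.1776 0.3817] F [ 0.39 -1.26  3.67] T [-0.653 -0.29   0.112] op 0.015812232426206704 q [ 0.235  0.011  1.655 -0.     1.475  0.434]
[[ 1.976e-01  9.803e-01  1.000e-04]
 [ 9.803e-01 -1.976e-01 -1.000e-04]
 [-1.000e-04  1.000e-04 -1.000e+00]]
```

Emit:
apply_moves(deltas=[[8,[0,0.05,-0.2],0.04],[8,[0,0.05,0],0.03],[8,[0,0.04,0],0.03]])

```text
t: 11.32
tool_pos: [0.5224, 0.1775, 0.3817]
orientation: [2.527, 1.867, -0.0]
force: [0.8, -1.4, 2.2]
opening: 0.0157
```

Run:
```python
from h import *
st()
```

```text
t 11.325 p [0.5224 0.1775 0.3817] F [ 0.78 -1.4   2.21] T [-0.653 -0.258  0.07 ] op 0.015668923783179217 q [ 0.235  0.012  1.655 -0.     1.475  0.533]
[[ 2.940e-01  9.558e-01 -1.000e-04]
 [ 9.558e-01 -2.940e-01 -1.000e-04]
 [-1.000e-04 -1.000e-04 -1.000e+00]]
```

Emit:
apply_moves(deltas=[[8,[0,0.05,0],0.03],[8,[0,0.03,0],0.025],[8,[0,0.03,0],0.02]])

```text
t: 11.7
tool_pos: [0.5225, 0.1776, 0.3817]
orientation: [-2.595, -1.771, 0.0]
force: [0.9, -2.0, 2.3]
opening: 0.0156
```

Run:
```python
from h import *
st()
```

```text
t 11.7 p [0.5225 0.1776 0.3817] F [ 0.93 -2.03  2.34] T [-0.678 -0.103  0.063] op 0.015599167791822658 q [0.235 0.012 1.654 0.    1.475 0.608]
[[ 3.646e-01  9.312e-01 -1.000e-04]
 [ 9.312e-01 -3.646e-01 -0.000e+00]
 [-1.000e-04 -1.000e-04 -1.000e+00]]
```

Emit:
apply_moves(deltas=[[8,[0,0.02,0],0.02],[8,[0,0.02,0],0.015]])

```text
t: 11.95
tool_pos: [0.5225, 0.1775, 0.3817]
orientation: [-2.625, -1.725, 0.0]
force: [-0.3, -2.5, 2.4]
opening: 0.0157
```

```bash
cat > q.py <<'E'
from h import *
s=robot.read_state();print(s['t'],'Tz %.3f q6 %.4f z %.4f'%(s['wrist_torque'][2],s['q'][5],s['tool_pos'][2]),np.round(s['force'],1))
E
python3 q.py
```

```text
11.95 Tz 0.037 q6 0.6426 z 0.3817 [-0.3 -2.5  2.4]
```

Emit:
apply_moves(deltas=[[8,[0,0.02,0],0.02],[8,[0,0.02,0],0.02]])

```text
t: 12.2
tool_pos: [0.5225, 0.1775, 0.3817]
orientation: [-2.66, -1.672, 0.0]
force: [0.1, -3.7, 2.2]
opening: 0.0155
```

```bash
python3 q.py
```

```text
12.2 Tz 0.082 q6 0.6829 z 0.3817 [ 0.1 -3.7  2.2]
```

Emit:
apply_moves(deltas=[[8,[-0.3,0.02,0],0.02],[8,[0,0,0],0.02]])

```text
t: 12.45
tool_pos: [0.5224, 0.1773, 0.3817]
orientation: [-2.692, -1.619, -0.0]
force: [-0.1, -2.8, 2.6]
opening: 0.0156
```

```bash
python3 q.py
```

```text
12.45 Tz 0.087 q6 0.7224 z 0.3817 [-0.1 -2.8  2.6]
```

Emit:
apply_moves(deltas=[[8,[-0.2,0,0],0.02],[8,[0,0,0],0.02]])

```text
t: 12.7
tool_pos: [0.5224, 0.1771, 0.3817]
orientation: [-2.724, -1.564, -0.0]
force: [0.9, -2.5, 2.5]
opening: 0.0162
```

```bash
python3 q.py
```

```text
12.7 Tz 0.146 q6 0.7622 z 0.3817 [ 0.9 -2.5  2.5]
```

Emit:
apply_moves(deltas=[[8,[0,0,0],0.01],[8,[0,0,0],0]])

```text
t: 12.95
tool_pos: [0.5224, 0.1771, 0.3818]
orientation: [-2.731, -1.552, -0.0]
force: [0.8, -2.0, 3.5]
opening: 0.0162
```

```bash
python3 q.py
```

```text
12.95 Tz -0.019 q6 0.7709 z 0.3818 [ 0.8 -2.   3.5]
```

Emit:
apply_moves(deltas=[[8,[0,0,-0.2],0.02],[8,[0,0,0],0.015]])

```text
t: 13.2
tool_pos: [0.5224, 0.1771, 0.3818]
orientation: [-2.759, -1.503, 0.0]
force: [0.7, -1.8, 0.8]
opening: 0.0157
```

```bash
python3 q.py
```

```text
13.2 Tz 0.082 q6 0.8071 z 0.3818 [ 0.7 -1.8  0.8]
```

Emit:
apply_moves(deltas=[[8,[0,0,0],0.02],[8,[0,0,0],0.015]])

```text
t: 13.45
tool_pos: [0.5223, 0.1771, 0.3818]
orientation: [-2.785, -1.454, 0.0]
force: [1.2, -2.1, 0.3]
opening: 0.0155
```

```bash
python3 q.py
```

```text
13.45 Tz -0.000 q6 0.8420 z 0.3818 [ 1.2 -2.1  0.3]
```

Emit:
apply_moves(deltas=[[8,[0,0,0],0.015],[8,[0,0,0],0.015]])

```text
t: 13.7
tool_pos: [0.5223, 0.177, 0.3818]
orientation: [-2.806, -1.413, 0.0]
force: [0.3, -1.8, -0.5]
opening: 0.0155
```

```bash
python3 q.py
```

```text
13.7 Tz 0.066 q6 0.8719 z 0.3818 [ 0.3 -1.8 -0.5]
```

Emit:
apply_moves(deltas=[[8,[0,0,0],0.015],[8,[0,0,0],0.015]])

```text
t: 13.95
tool_pos: [0.5223, 0.1771, 0.3818]
orientation: [-2.827, -1.37, 0.0]
force: [1.5, -1.4, -1.8]
opening: 0.0158
```

```bash
python3 q.py
```

```text
13.95 Tz 0.013 q6 0.9019 z 0.3818 [ 1.5 -1.4 -1.8]
```

Emit:
apply_moves(deltas=[[8,[0,0,0.1],0.015],[8,[0,0,0],0.015]])

```text
t: 14.2
tool_pos: [0.5223, 0.177, 0.3818]
orientation: [-2.847, -1.328, 0.0]
force: [0.8, -2.1, -1.3]
opening: 0.0159
```

```bash
python3 q.py
```

```text
14.2 Tz 0.103 q6 0.9318 z 0.3818 [ 0.8 -2.1 -1.3]
```

Emit:
apply_moves(deltas=[[8,[0,0,0.1],0.015],[8,[0,0,0],0.015]])

```text
t: 14.45
tool_pos: [0.5223, 0.1771, 0.3817]
orientation: [-2.867, -1.285, 0.0]
force: [0.9, -1.5, -0.9]
opening: 0.016
```

```bash
python3 q.py
```

```text
14.45 Tz 0.094 q6 0.9618 z 0.3817 [ 0.9 -1.5 -0.9]
```

Emit:
apply_moves(deltas=[[8,[0,0,0],0.015],[8,[0,0,0],0.015]])

```text
t: 14.7
tool_pos: [0.5224, 0.1771, 0.3818]
orientation: [-2.886, -1.242, -0.0]
force: [0.3, -1.2, -0.4]
opening: 0.0157
```

```bash
python3 q.py
```

```text
14.7 Tz 0.070 q6 0.9919 z 0.3818 [ 0.3 -1.2 -0.4]
```

Emit:
apply_moves(deltas=[[8,[0,0,0],0.015],[8,[0,0,0],0.015]])

```text
t: 14.95
tool_pos: [0.5224, 0.177, 0.3818]
orientation: [2.904, 1.198, -0.0]
force: [0.4, -2.2, -0.0]
opening: 0.0155
```

```bash
python3 q.py
```

```text
14.95 Tz 0.125 q6 1.0218 z 0.3818 [ 0.4 -2.2 -0. ]
```

Emit:
apply_moves(deltas=[[8,[0,0,0],0.012],[8,[0,0,0],0.012]])

```text
t: 15.2
tool_pos: [0.5224, 0.177, 0.3817]
orientation: [2.918, 1.164, -0.0]
force: [-0.5, -2.5, 0.9]
opening: 0.0158
```

```bash
python3 q.py
```

```text
15.2 Tz 0.245 q6 1.0455 z 0.3817 [-0.5 -2.5  0.9]
```

Emit:
apply_moves(deltas=[[8,[0,0,0],0.006],[8,[0,0,0],0]])

```text
t: 15.45
tool_pos: [0.5224, 0.1771, 0.3817]
orientation: [-2.921, -1.156, 0.0]
force: [-0.1, -2.4, 0.5]
opening: 0.0153
```

```bash
python3 q.py
```

```text
15.45 Tz 0.370 q6 1.0508 z 0.3817 [-0.1 -2.4  0.5]
```

Torque has risen to 0.37 N m against a firm stop, so the nut is snug. I'll turn back about 0.09 rad, inside the hexagon's play, to free the bit.

Emit:
apply_moves(deltas=[[8,[0,0,0],-0.03],[8,[0,0,0],-0.03],[8,[0,0,0],-0.02],[8,[0,0,0],0]])

```text
t: 15.95
tool_pos: [0.5224, 0.1771, 0.3818]
orientation: [-2.872, -1.273, -0.0]
force: [0.2, -2.5, 0.5]
opening: 0.0154
```

```bash
python3 q.py
```

```text
15.95 Tz -0.017 q6 0.9705 z 0.3818 [ 0.2 -2.5  0.5]
```

Free (about zero torque). Lifting slowly at first.

Emit:
apply_moves(deltas=[[8,[0,0,-2],0],[8,[0,0,-3],0],[8,[0,0,-4],0],[8,[0,0,-4],0]])

```text
t: 16.45
tool_pos: [0.5223, 0.1771, 0.3951]
orientation: [-2.872, -1.272, 0.0]
force: [1.1, -0.7, -2.5]
opening: 0.0156
```

```bash
python3 q.py
```

```text
16.45 Tz 0.029 q6 0.9709 z 0.3951 [ 1.1 -0.7 -2.5]
```

Emit:
apply_moves(deltas=[[8,[0,0,-8],0],[8,[0,0,-12],0],[8,[0,0,-15],0],[8,[0,0,-15],0],[8,[0,0,-12],0]])

```text
t: 17.08
tool_pos: [0.5224, 0.1771, 0.4584]
orientation: [2.872, 1.272, 0.002]
force: [-0.7, -0.5, -1.5]
opening: 0.0157
```

Run:
```python
from h import *
st()
plan([.517,.099,.456],-4.5,5)
```

```text
t 17.075 p [0.5224 0.1771 0.4584] F [-0.66 -0.45 -1.52] T [-0.044 -0.01   0.012] op 0.015682866436659736 q [ 0.234 -0.018  1.545  0.     1.613  0.971]
[[ 6.720e-01  7.405e-01  1.400e-03]
 [ 7.405e-01 -6.720e-01  4.000e-04]
 [ 1.200e-03  7.000e-04 -1.000e+00]]
[-12.3,9.7,0.5] -0.132
[-13.5,8.0,0.5] -0.132
[-14.4,6.2,0.5] -0.132
[-15.1,4.2,0.5] -0.132
[-15.5,2.2,0.5] -0.132
```

Emit:
apply_moves(deltas=[[8,[-12.3,9.7,0],-0.132],[8,[-13.5,8,0],-0.132],[8,[-14.4,6.2,0],-0.132],[8,[-15.1,4.2,0],-0.132],[8,[-15.5,2.2,0],-0.132]])

```text
t: 17.7
tool_pos: [0.5169, 0.0984, 0.4573]
orientation: [2.3, 2.139, 0.0]
force: [0.2, 0.2, -1.7]
opening: 0.0155
```

Emit:
apply_moves(deltas=[[8,[0,0,0],0],[8,[0,0,0],0]])

```text
t: 17.95
tool_pos: [0.517, 0.0992, 0.457]
orientation: [-2.308, -2.131, -0.001]
force: [-0.7, 0.2, -1.5]
opening: 0.0158
```

Run:
```python
from h import *
s,R=st()
im=viewer.read_camera('wrist');cv2.imwrite('pics/w4f.png',im)
o=np.zeros((600,800,3),np.uint8)
o[:,:400]=cv2.resize(im[180:330,220:320],(400,600),interpolation=cv2.INTER_CUBIC)
o[:400,400:]=cv2.resize(im[92:142,249:299],(400,400),interpolation=cv2.INTER_CUBIC)
o[400:,400:667]=cv2.resize(im,(267,200));cv2.imwrite('pics/w4.png',o)
P=np.array(s['tool_pos']);print(proj('wrist',P+R@[.04,0,.175]))
```

```text
t 17.95 p [0.517  0.0992 0.457 ] F [-0.7   0.18 -1.52] T [-0.071 -0.066 -0.013] op 0.015761572313754597 q [ 0.092 -0.086  1.613  0.     1.614  0.172]
[[ 8.000e-02  9.968e-01  2.000e-04]
 [ 9.968e-01 -8.000e-02  4.000e-04]
 [ 4.000e-04  2.000e-04 -1.000e+00]]
(np.float64(275.6560175589428), np.float64(193.15923113451345))
```

View pics/w4.png

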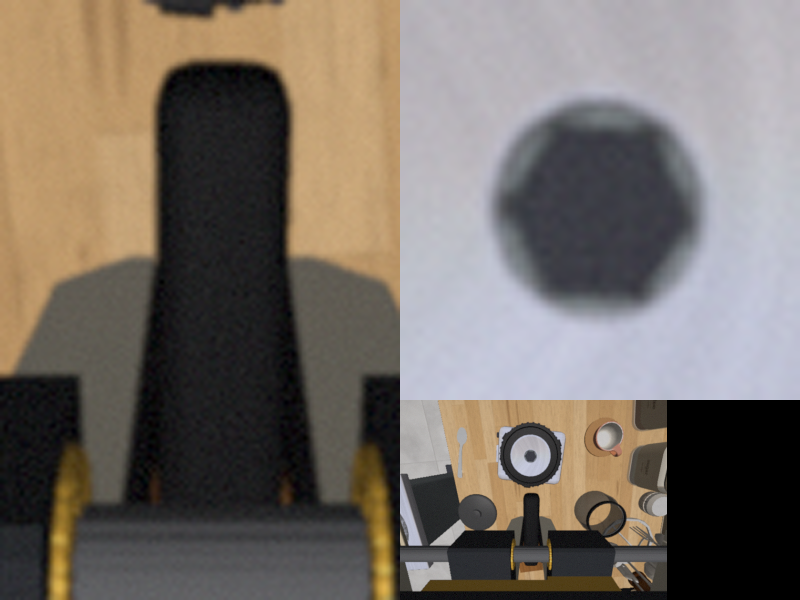

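The nut's corners are now at about 2° in the image. That is about 52° clockwise from before, or 0.92 rad, which agrees with the stop. The key hasn't shifted in the grip (bar end at v≈195.5). Next I'll return it to the stand.

Run:
```python
from h import *
plan([.4963,-.1272,.457],-4.5,5)
```

```text
[-45.5,-0.5,-0.0] -0.000
[-45.5,-0.6,-0.0] -0.000
[-45.5,-0.6,-0.0] -0.000
[-45.5,-0.6,-0.0] -0.000
[-45.5,-0.6,-0.0] -0.000
```

Emit:
apply_moves(deltas=[[8,[-35,-0.5,0],0],[8,[-50,-0.6,0],0],[8,[-55,-0.6,0],0],[8,[-52,-0.6,0],0],[8,[-35.5,-0.6,0],0]])

```text
t: 18.62
tool_pos: [0.4964, -0.1292, 0.4569]
orientation: [2.308, 2.131, 0.0]
force: [-0.1, -0.4, -2.4]
opening: 0.016
```

Emit:
apply_moves(deltas=[[8,[0,0,30],0],[8,[0,0,40],0],[8,[0,0,30],0],[8,[0,0,15],0],[8,[0,0,0],0]])

```text
t: 19.25
tool_pos: [0.4965, -0.1273, 0.341]
orientation: [-2.304, -2.133, 0.001]
force: [0.9, -0.0, -1.5]
opening: 0.0158
```

Run:
```python
from h import *
st()
plan([.4963,-.1272,.327],-4.5,1)
im=viewer.read_camera('scene')
u,v=map(int,proj('scene',[.496,-.128,.08]));print(u,v)
cv2.imwrite('pics/s5.png',cv2.resize(im[v-50:v+40,u-60:u+60],(800,600),interpolation=cv2.INTER_CUBIC))
```

```text
t 19.25 p [ 0.4965 -0.1273  0.341 ] F [ 0.88 -0.   -1.5 ] T [-0.039 -0.096  0.028] op 0.015803649308670304 q [-0.351 -0.067  1.807  0.     1.403 -0.274]
[[ 7.71e-02  9.97e-01 -1.80e-03]
 [ 9.97e-01 -7.71e-02  7.00e-04]
 [ 6.00e-04 -1.80e-03 -1.00e+00]]
[0.1,-0.2,14.0] 0.001
348 198
```

View pics/s5.png

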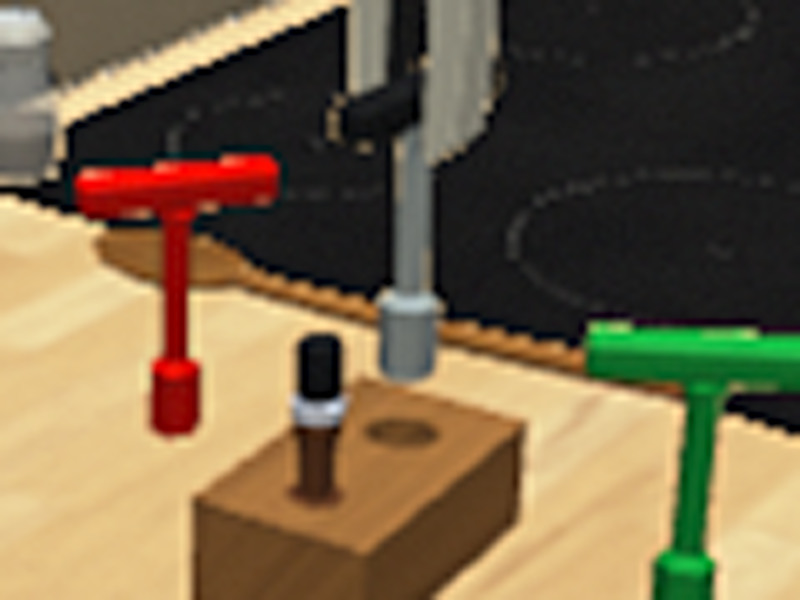

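The scene crop shows the bit at (407,370) directly above the open hole at (402,432), aligned. I'll lower it.

Emit:
apply_moves(deltas=[[8,[0,0,14],0],[8,[0,0,8],0],[8,[0,0,6],0],[8,[0,0,6],0],[8,[0,0,6],0]])

```text
t: 19.92
tool_pos: [0.4966, -0.1278, 0.3015]
orientation: [2.305, 2.134, 0.0]
force: [0.3, 0.2, -2.0]
opening: 0.0157
```

Emit:
apply_moves(deltas=[[8,[0,0,6],0],[8,[0,0,6],0],[8,[0,0,3],0],[8,[0,0,1.5],0],[8,[0,0,0],0]])

```text
t: 20.55
tool_pos: [0.4966, -0.1277, 0.2853]
orientation: [2.305, 2.134, 0.0]
force: [0.1, 0.7, -1.9]
opening: 0.0157
```

Emit:
apply_moves(deltas=[[8,[0,0,1],0],[8,[0,0,0.8],0],[8,[0,0,0],0]])

```text
t: 20.92
tool_pos: [0.4966, -0.1277, 0.2834]
orientation: [-2.305, -2.134, -0.0]
force: [-0.1, -0.2, -1.5]
opening: 0.016
```

Emit:
apply_moves(deltas=[[8,[0,0,0.5],0],[8,[0,0,0],0]])

```text
t: 21.18
tool_pos: [0.4967, -0.1278, 0.2833]
orientation: [2.305, 2.134, 0.0]
force: [-0.3, 0.5, 1.9]
opening: 0.0156
```

The key is on the hole's floor. Now I'll release it gently and retreat.

Emit:
apply_moves(deltas=[[20,[0,0,0],0],[26,[0,0,0],0],[40,[0,0,0],0],[50,[0,0,0],0],[50,[0,0,0],0]])

```text
t: 21.8
tool_pos: [0.4966, -0.1277, 0.2829]
orientation: [-2.305, -2.134, 0.0]
force: [0.0, -0.6, 0.2]
opening: 0.0486
```

Emit:
apply_moves(deltas=[[50,[0,0,-10],0],[50,[0,0,-30],0],[50,[0,0,-45],0],[50,[0,0,-35],0],[50,[0,0,0],0]])

```text
t: 22.42
tool_pos: [0.4975, -0.128, 0.4076]
orientation: [2.3, 2.13, 0.005]
force: [-0.3, -0.6, 0.6]
opening: 0.0503
```

Run:
```python
from h import *
st()
a=viewer.read_camera('scene');b=viewer.read_camera('wrist')
u,v=348,198
o=np.zeros((600,800,3),np.uint8)
o[:300,:400]=cv2.resize(a[v-50:v+40,u-60:u+60],(400,300),interpolation=cv2.INTER_CUBIC)
o[:300,400:]=cv2.resize(b,(400,300));o[300:,:400]=cv2.resize(a,(400,300));o[300:,400:]=cv2.resize(viewer.read_camera('top'),(400,300))
cv2.imwrite('pics/f.png',o)
```

```text
t 22.425 p [ 0.4975 -0.128   0.4076] F [-0.32 -0.61  0.56] T [-0.021 -0.091 -0.019] op 0.05032300277533056 q [-0.352 -0.11   1.725  0.     1.519 -0.275]
[[ 0.0769  0.997   0.007 ]
 [ 0.997  -0.0769 -0.0026]
 [-0.002   0.0072 -1.    ]]
```

View pics/f.png

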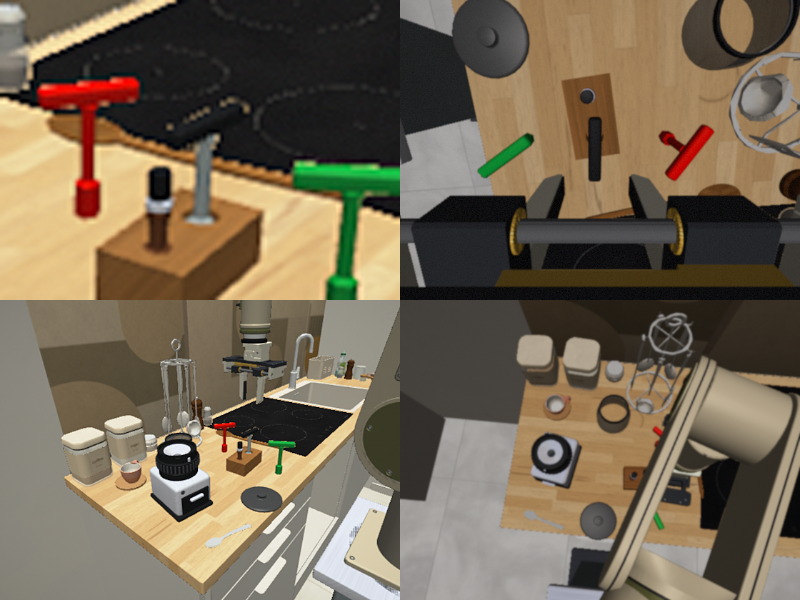

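The key stands upright in its hole at crop (203,160), the jaws are clear above it, and the other objects haven't moved. Handing in.

```bash
python3 -c "
from h import *
print(order.close_job())"
```

```text
the job is handed in; nothing more can be done
None
```

The burr nut is tightened against its stop, and the key is back upright in its hole in the stand, released. I handed the job in at about 22.5 s, and the hand-in reports no verdict.

- **Seating:** I read the nut's hexagon angle from the wrist camera and turned the key about 20° to match. It dropped straight in and touched the floor with about 5 N, so there was no need to turn it by feel.
- **Tightening:** The key turned clockwise about 1.1 rad, including play. The torque rose from about 0.07 N m of friction to about 0.37 N m at a firm stop, under the 0.4 N m limit. The torque readings are noisy by about ±0.05 N m, so the peak could have been slightly over 0.4. I then turned it back 0.08 rad to free the bit before lifting.
- **Last checks:** A picture after lifting shows the nut about 0.92 rad further clockwise, which agrees with the turn minus play. That supports the nut being snug, though its joint angle could not be read directly. The final pictures show the key upright, the gripper clear, and the other objects where they were. No check failed.

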